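# Put the underglaze jars back in their colour-marked blocks

## Robot

A 6-joint arm with a two-finger parallel gripper is mounted at the origin on a cart in front of the work surface, level with it; the furniture and walls round the work are solid. World frame = base frame: x ahead of the robot, y to its left, z up, the work surface at z = 0. Lengths are in m, angles in rad, forces in N, time in s.
With the tool pointing down it reaches from about 0.35 to 0.975 m from the base axis. Payload 4.9 kg.
Tool frame: the origin (TCP) lies at the very end of the fingers, on their centre line; the grasp point (between the pads) lies 19 mm behind it (manip.tcp_to_grasp is the distance from the TCP to the grasp point, in m); z points along the fingers, y is the direction in which the jaws open and shut (so a half turn about z gives the same grasp; the last joint's range is limited). The gripper opens to 85 mm and grips with 20 to 120 N. Pads are 22 mm wide; open, the fingers measure 114 mm over their backs; the gripper's body (76 mm by 85 mm) begins 54 mm behind the grasp point. The pads swing forward as they close: fully open they stand 13 mm farther back than shut.
Start: joints at [1.152, 0.053, 1.613, -0, 1.476, -0.119], TCP at [0.185, 0.597, 0.231] pointing down, gripper open.
Joint ranges: [-3.01, 3.01], [-1.01, 2.22], [0.06, 2.58], [-1.02, 4.17], [0.09, 2.62], [-3.14, 3.14]. Speed limits (rad/s): [2.57, 2.57, 3.14, 3.14, 3.14, 3.14].

## Interface

Orientations are given as a unit quaternion [w, x, y, z].
In Python, from plant import sensors, cams, job, finder, manip gives the robot as it stands.
- The arm moves only by the shell command python3 -m pendant 'ROWS'. ROWS is JSON, a list of rows, each an object of numbers: "wx", "wy", "wz": the turn, a rotation vector about the tool's x, y, z in degrees; "dx", "dy", "dz": the shift along the tool's x, y, z in m; "hand": the gripper's target within -1 to 1 (fully open at 1, half-way at 0, shut at -1). A call has 1 to 20 rows; each row is the pose to reach, as a shift and turn from the pose commanded when the call began, along the tool's axes at that moment; what a row does not reach only later rows make up. A row lasts 1/12 s, in which the tool goes at most 41.7 mm and 7.16 degrees, less where a joint would pass 70% of its speed; a pose out of reach is approached as far as the arm can. A call with a gripper value outside its range is refused whole. The fingers move at their own pace and stop on an object; the grip force is fixed at half the most. Time passes only in rows, so rows that repeat a pose let the fingers close. It gives the time, the measured TCP pose, the force and the opening at its end, in the units of the state.
- sensors.state(): the state, without advancing time (a new reading comes with each control period).
- cams.grab_frame(name): name is "scene" or "top" or "wrist"; returns (picture, depth): 420x560x3 uint8, red, green, blue; 420x560 float32, m along the optical axis (not along the pixel's ray), 0 where there is no reading.
- cams.calibration(name): a dict with "fov_y" (degrees; the focal length in pixels is half the picture's height over the tangent of half this angle, whatever the lens; pixels are square), "cx", "cy" (the principal point, pixels), "pose" (4x4, takes a point from camera to world coordinates); the wrist camera has in their place "hand_eye" (4x4, takes a point from camera to tool coordinates, whose origin is the TCP and whose axes are the flange's). Camera axes: x right, y down, z forward; pixel columns grow to the right and rows downward; lengths in m; the calibration is good to about 2 mm. The wrist camera is an equidistant fisheye: a pixel r from the principal point sees the ray r / f radians off the axis. A picture is of the moment at which its call begins: read the wrist's pose just before it. calibration takes no time and is no camera call.
- job.job_done(): hands the job in, once; it reports no verdict.
Trained networks look in the newest picture that a camera, given by its name, has taken for a name from the list of things; names that differ only in an ending like _2 or _b are one class to them, and where a whole thing is asked for, a point or a joint stands for the part that bears it (a point fixed in the world has none). Each returns a list of dicts, best first, with "score" (0 to 1); they miss things now and then, are a little off and sometimes report something else, mostly with a low value. They report only what shows in the picture. A call takes as long as a camera call. They do not tell look-alikes from the thing itself.
- finder.look_for(camera, thing): "position" ([x, y, z] in m, in world coordinates, good to about 4 mm: the middle of the surface that is visible of it).
The state is a dict: "time": time; "joint_pos": joint angles; "joint_vel": joint speeds; "joint_efforts": joint torques, N m; "tool_pos": TCP position; "tool_rot": TCP orientation; "contact_force": force on the tool from outside, world axes, zero at the start; "ft_torque": the same for the moment, N m; "gripper_width": opening from 0.0 (shut) to 1.0 (fully open).
Only numpy, scipy, OpenCV 4.12 (cv2) and the standard library are available. Lean on these libraries where they do the work, as an engineer would, in place of code of your own. Each camera call takes 0.05 s, during which the arm holds its last target. There are 200 camera calls.

## Task

Somebody put the underglaze jars back carelessly: two stand in the wrong anti-tip blocks and two were left on the mat. Stand each of the four jars (blue, green, red, yellow) fully down in the well of the block whose sample tile shows the colour of its lid; a well that is taken by the wrong jar has to be cleared first. The other jars, on and behind the tool chest, stay there. Keep the jars upright all the time and leave the bud vase standing where it is.

Things in the scene. Friction and masses are not known exactly. Their poses are not given: they have to be found in the camera images.
- blue_jar_center (a point): centre, half-way up, of the loose blue underglaze jar: a small upright round jar, dark blue lid, white label, 56 mm high, lid 49 mm in diameter (its topmost 14 mm), body 45 mm, about 85 g. This point is 28 mm above its underside; z is the jar's axis, up. If not in a well it stands on the dark mat, whose top is 4 mm over the table. The lid stays on: it may be gripped across the lid or the body
- green_jar_center (a point): centre, half-way up, of the loose green underglaze jar: a small upright round jar, dark green lid, white label, 56 mm high, lid 49 mm in diameter (its topmost 14 mm), body 45 mm, about 85 g. This point is 28 mm above its underside; z is the jar's axis, up. If not in a well it stands on the dark mat, whose top is 4 mm over the table. The lid stays on: it may be gripped across the lid or the body
- red_jar_center (a point): centre, half-way up, of the loose red underglaze jar: a small upright round jar, brick-red lid, white label, 56 mm high, lid 49 mm in diameter (its topmost 14 mm), body 45 mm, about 85 g. This point is 28 mm above its underside; z is the jar's axis, up. If not in a well it stands on the dark mat, whose top is 4 mm over the table. The lid stays on: it may be gripped across the lid or the body
- yellow_jar_center (a point): centre, half-way up, of the loose yellow underglaze jar: a small upright round jar, mustard-yellow lid, white label, 56 mm high, lid 49 mm in diameter (its topmost 14 mm), body 45 mm, about 85 g. This point is 28 mm above its underside; z is the jar's axis, up. If not in a well it stands on the dark mat, whose top is 4 mm over the table. The lid stays on: it may be gripped across the lid or the body
- blue_well (a point): well floor centre of the blue block: fixed wooden jar block, 135 x 82 x 20 mm, with a round well and, inlaid beside it, a cream sample tile (top 25 mm over the table) with a big dark blue swatch. Well 60 mm in diameter, 14 mm deep; this point is on its axis, 6 mm over the table. x points to the tile, centred 62 mm away; block ends 42 mm from the axis at -x, 93 mm at +x
- green_well (a point): well floor centre of the green block: fixed wooden jar block, 135 x 82 x 20 mm, with a round well and, inlaid beside it, a cream sample tile (top 25 mm over the table) with a big dark green swatch. Well 60 mm in diameter, 14 mm deep; this point is on its axis, 6 mm over the table. x points to the tile, centred 62 mm away; block ends 42 mm from the axis at -x, 93 mm at +x
- red_well (a point): well floor centre of the red block: fixed wooden jar block, 135 x 82 x 20 mm, with a round well and, inlaid beside it, a cream sample tile (top 25 mm over the table) with a big brick-red swatch. Well 60 mm in diameter, 14 mm deep; this point is on its axis, 6 mm over the table. x points to the tile, centred 62 mm away; block ends 42 mm from the axis at -x, 93 mm at +x
- yellow_well (a point): well floor centre of the yellow block: fixed wooden jar block, 135 x 82 x 20 mm, with a round well and, inlaid beside it, a cream sample tile (top 25 mm over the table) with a big mustard-yellow swatch. Well 60 mm in diameter, 14 mm deep; this point is on its axis, 6 mm over the table. x points to the tile, centred 62 mm away; block ends 42 mm from the axis at -x, 93 mm at +x
- bud_vase: small cream bud vase standing among the jars, a bystander, loose and easily toppled: 112 mm high, 70 mm in diameter at the belly; origin at the centre of its underside, z up
There are look-alikes about, which are no part of the job. What is shaped like the part that bears red_jar_center but orange is not meant.

How it is judged:
At the end, for the whole second after the job is handed in: Each of the four jars stands upright (within 0.12 rad) on the floor of the well of its own colour: its centre within 10 mm of the well's axis and 22 to 33 mm above the well's floor (horizontal distance between blue_jar_center and blue_well below 0.01 m and z of blue_jar_center in the frame of blue_well between 0.022 and 0.033 m and angle between each of blue_jar_center, green_jar_center, red_jar_center, yellow_jar_center's own z axis and vertical below 0.12 rad and horizontal distance between green_jar_center and green_well below 0.01 m and z of green_jar_center in the frame of green_well between 0.022 and 0.033 m and horizontal distance between red_jar_center and red_well below 0.01 m and z of red_jar_center in the frame of red_well between 0.022 and 0.033 m and horizontal distance between yellow_jar_center and yellow_well below 0.01 m and z of yellow_jar_center in the frame of yellow_well between 0.022 and 0.033 m); the robot touches nothing.
It fails at once if a jar is tipped by more than 30 degrees (angle between any of blue_jar_center, green_jar_center, red_jar_center, yellow_jar_center's own z axis and vertical above 0.53 rad).
It fails at once if the bud vase is moved by more than 30 mm or tipped by more than 20 degrees (distance of bud_vase from where it was at the start of the episode above 0.03 m or angle between bud_vase's own z axis and vertical above 0.35 rad).
It also fails if it takes over 104 s, if anything falls off the work surface, if the arm or the gripper's body presses on something with over 40 N, if the wrist force passes 120 N, or if a joint passes its speed limit or range.

## Working session

There is one attempt and no reset: what is moved stays moved. The work goes in short steps, Python scripts to look and compute and a shell command to move; the robot and the scene stay as the last step left them, time stands still between calls to the robot, and variables do not carry over. Pictures are saved under pics/ and viewed, about 12 in all and at most 16, crops included, and the job is handed in when it is done.

```bash
mkdir -p pics; ls
python3 - <<'E'
from plant import sensors,cams,finder,manip
import cv2,numpy as np
np.set_printoptions(precision=4,suppress=True)
for n in ("scene","top","wrist"):
    im,d=cams.grab_frame(n); cv2.imwrite(f"pics/{n}0.png",im[:,:,::-1]); np.save(f"pics/{n}0.npy",d)
    c=cams.calibration(n); print(n,{k:(np.round(v,4) if not isinstance(v,dict) else v) for k,v in c.items()})
    if n!="wrist":
        for t in ["blue_jar_center","red_jar_center","yellow_jar_center","green_jar_center","blue_well","green_well","red_well","yellow_well","bud_vase"]:
            print(t,[(np.round(r["position"],3).tolist(),round(r["score"],2)) for r in finder.look_for(n,t)][:6])
s=sensors.state(); print(s); print(manip.tcp_to_grasp)
E
```

```text
pics
scene {'fov_y': np.float64(43.5031), 'cx': np.float64(284.0906), 'cy': np.float64(213.0284), 'pose': array([[ 0.549 , -0.5272,  0.6485, -0.4103],
       [-0.8358, -0.3373,  0.4333, -0.6615],
       [-0.0097, -0.7799, -0.6258,  0.998 ],
       [ 0.    ,  0.    ,  0.    ,  1.    ]])}
blue_jar_center [([0.589, -0.007, 0.053], 0.71)]
red_jar_center [([0.453, -0.135, 0.052], 0.92), ([0.356, -0.055, 0.049], 0.82), ([0.74, 0.006, 0.042], 0.73)]
yellow_jar_center [([0.426, -0.294, 0.055], 0.85)]
green_jar_center [([0.424, 0.264, 0.05], 0.89)]
blue_well [([0.432, 0.099, 0.02], 0.58)]
green_well [([0.614, 0.236, 0.014], 0.92), ([0.576, -0.238, 0.058], 0.19)]
red_well [([0.566, 0.039, 0.016], 0.6)]
yellow_well [([0.412, 0.301, 0.018], 0.92)]
bud_vase [([0.578, -0.244, 0.054], 0.87), ([0.427, -0.296, 0.056], 0.64)]
top {'fov_y': np.float64(46.8054), 'cx': np.float64(282.6977), 'cy': np.float64(212.6706), 'pose': array([[ 0.02  , -0.9976,  0.0656,  0.4746],
       [-0.9998, -0.0195,  0.0078, -0.0125],
       [-0.0065, -0.0657, -0.9978,  1.347 ],
       [ 0.    ,  0.    ,  0.    ,  1.    ]])}
[... 587 characters left out ...]
607), 'hand_eye': array([[-0.0003, -0.9446, -0.3283,  0.0857],
       [ 1.    ,  0.0003, -0.0016, -0.0003],
       [ 0.0016, -0.3283,  0.9446, -0.1419],
       [ 0.    ,  0.    ,  0.    ,  1.    ]])}
{'time': 1.05, 'joint_pos': array([ 1.152 ,  0.0527,  1.6129,  0.    ,  1.476 , -0.119 ]), 'joint_vel': array([ 0.0002, -0.0002, -0.0007, -0.0008, -0.0003, -0.0007]), 'joint_efforts': array([  0.0002, -39.3717, -37.0459,  -0.0002,   0.0008,  -0.    ]), 'tool_pos': array([0.1846, 0.5971, 0.2313]), 'tool_rot': array([-0.    ,  0.1493,  0.9888,  0.    ]), 'contact_force': array([-0.9236, -1.0033, -0.8813]), 'ft_torque': array([ 0.0193, -0.0111,  0.0269]), 'gripper_width': 0.9987609542960891}
0.0187
```

View pics/top0.png

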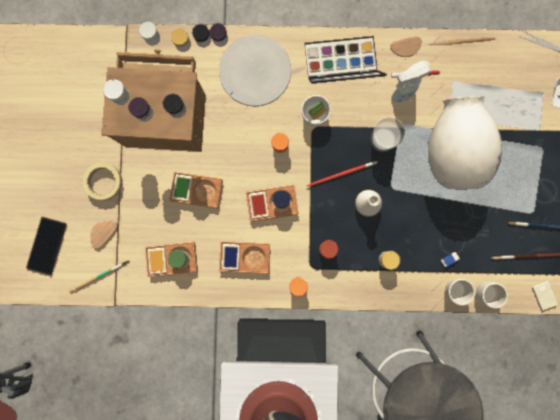

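View pics/scene0.png

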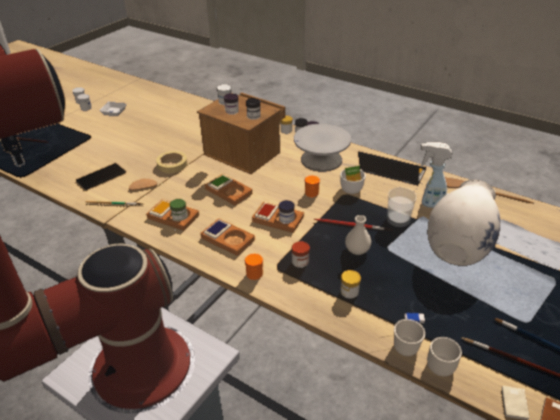

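The top view shows the blue jar in the red block at (281,199), and the green jar in the yellow block at (179,259). The red jar is on the mat at (329,249) and the yellow jar at (390,260). The green well (205,190) and blue well (256,259) are empty. The vase is at (369,203), and the orange look-alikes are at (281,142) and (299,287). No buffer spot is needed: blue goes first, then green, red and yellow.

```bash
cat > h.py <<'E'
import numpy as np,cv2
from scipy.spatial.transform import Rotation as R
from plant import sensors,cams
np.set_printoptions(precision=4,suppress=True)
def cloud(n,im=None,d=None):
    """picture, HxWx3 world points"""
    s=sensors.state()
    if d is None: im,d=cams.grab_frame(n)
    c=cams.calibration(n); h,w=d.shape
    f=h/2/np.tan(np.radians(c["fov_y"]/2))
    u,v=np.meshgrid(np.arange(w)-c["cx"],np.arange(h)-c["cy"])
    if n=="wrist":
        r=np.hypot(u,v)+1e-9; k=np.tan(np.minimum(r/f,1.5))/r; u,v=u*k,v*k
        T=np.eye(4); q=s["tool_rot"]; T[:3,:3]=R.from_quat(np.roll(q,-1)).as_matrix(); T[:3,3]=s["tool_pos"]; T=T@c["hand_eye"]
    else: u,v=u/f,v/f; T=np.array(c["pose"])
    P=np.stack([u*d,v*d,d],-1)@T[:3,:3].T+T[:3,3]; P[d==0]=np.nan
    return im,P
def lid(P,xy,zlo=.05,zhi=.072,rad=.035):
    m=(np.hypot(P[...,0]-xy[0],P[...,1]-xy[1])<rad)&(P[...,2]>zlo)&(P[...,2]<zhi)
    Q=P[m]
    z=np.median(Q[:,2]); Q=Q[abs(Q[:,2]-z)<.004]
    (cx,cy),r=cv2.minEnclosingCircle(Q[:,:2].astype(np.float32)); 
    return np.array([cx,cy,z]),Q[:,:2].mean(0),r,len(Q)
def block(P,xy,rad=.1):
    m=(np.hypot(P[...,0]-xy[0],P[...,1]-xy[1])<rad)&(P[...,2]>.011)&(P[...,2]<.04)
    m=cv2.morphologyEx(m.astype(np.uint8),cv2.MORPH_OPEN,np.ones((2,2)))
    n,L,st,ce=cv2.connectedComponentsWithStats(m); i=1+np.argmax(st[1:,4]); Q=P[L==i]
    return cv2.minAreaRect(Q[:,:2].astype(np.float32)),len(Q),np.median(Q[:,2])
E
python3 - <<'E'
from h import *
im=cv2.imread("pics/top0.png")[:,:,::-1]; d=np.load("pics/top0.npy"); _,P=cloud("top",im,d)
for n,(u,v) in dict(blue=(281,199),green=(179,259),red=(329,249),yellow=(390,260),vase=(369,203)).items():
    p=P[v,u]; print(n,p); 
    if n!="vase": print("   ",*lid(P,p))
for n,t,w in (("blueW",(231,258),(256,259)),("greenW",(182,188),(205,190)),("redW",(259,206),(281,199)),("yellowW",(157,261),(179,259))):
    print(n,"tile",P[t[1],t[0]],"well",P[w[1],w[0]],*block(P,(P[t[1],t[0]]+P[w[1],w[0]])/2))
im2=cv2.imread("pics/scene0.png")[:,:,::-1]; _,S=cloud("scene",im2,np.load("pics/scene0.npy"))
for n,(u,v) in dict(blue=(287,207),green=(177,205),red=(300,248),yellow=(350,278)).items(): print("scene",n,*lid(S,S[v,u]))
crop=im[125:300,130:410]; cv2.imwrite("pics/c1.png",cv2.resize(crop[:,:,::-1],(784,490),interpolation=cv2.INTER_CUBIC))
E
```

```text
blue [0.5957 0.0028 0.0596]
    [0.5963 0.0029 0.0635] [0.5961 0.0026] 0.024113526567816734 232
green [0.4313 0.2681 0.0657]
    [0.4327 0.276  0.0633] [0.4322 0.2752] 0.024505622684955597 232
red [ 0.4654 -0.1267  0.0609]
    [ 0.4661 -0.1254  0.0614] [ 0.4663 -0.1245] 0.024033663794398308 233
yellow [ 0.4398 -0.2873  0.0631]
    [ 0.4397 -0.2881  0.0617] [ 0.4404 -0.2886] 0.02441822737455368 226
vase [ 0.5845 -0.2218  0.1166]
blueW tile [0.4356 0.1354 0.028 ] well [0.4337 0.0687 0.0095] ((nan, nan), (0.0, 0.0), 0.0) 1123 nan
greenW tile [0.6239 0.2752 0.0257] well [0.6219 0.2155 0.0045] ((0.6197763681411743, 0.23995962738990784), (0.13791629672050476, 0.08172018080949783), 82.57564544677734) 1119 nan
redW tile [0.5782 0.0627 0.0292] well [0.5957 0.0028 0.0596] ((0.5870453119277954, 0.026038803160190582), (0.08167892694473267, 0.13501814007759094), 10.156338691711426) 1096 nan
yellowW tile [0.4232 0.3371 0.0232] well [0.4313 0.2681 0.0657] ((0.426526814699173, 0.30261892080307007), (0.08246933668851852, 0.13874928653240204), 7.178084850311279) 1116 nan
scene blue [ 0.592  -0.0003  0.0607] [ 0.5922 -0.0001] 0.025024205446243286 131
scene green [0.43   0.2725 0.0601] [0.4286 0.2717] 0.025731761008501053 133
scene red [ 0.4639 -0.1264  0.0594] [ 0.4629 -0.1284] 0.02593955770134926 186
scene yellow [ 0.4378 -0.2902  0.0591] [ 0.437  -0.2912] 0.025516092777252197 228
```

View pics/c1.png

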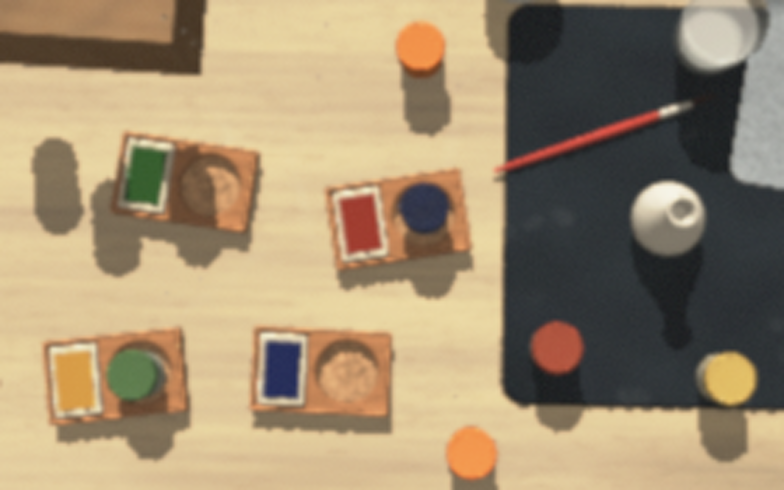

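```bash
python3 -m pendant '[{"dx":-0.414,"dy":-0.445,"dz":-0.019,"wz":-17.17,"hand":1},{"dx":-0.414,"dy":-0.445,"dz":-0.019,"wz":-17.17,"hand":1},{"dx":-0.414,"dy":-0.445,"dz":-0.019,"wz":-17.17,"hand":1},{"dx":-0.414,"dy":-0.445,"dz":-0.019,"wz":-17.17,"hand":1},{"dx":-0.414,"dy":-0.445,"dz":-0.019,"wz":-17.17,"hand":1},{"dx":-0.414,"dy":-0.445,"dz":-0.019,"wz":-17.17,"hand":1},{"dx":-0.414,"dy":-0.445,"dz":-0.019,"wz":-17.17,"hand":1},{"dx":-0.414,"dy":-0.445,"dz":-0.019,"wz":-17.17,"hand":1},{"dx":-0.414,"dy":-0.445,"dz":-0.019,"wz":-17.17,"hand":1},{"dx":-0.414,"dy":-0.445,"dz":-0.019,"wz":-17.17,"hand":1},{"dx":-0.414,"dy":-0.445,"dz":-0.019,"wz":-17.17,"hand":1},{"dx":-0.414,"dy":-0.445,"dz":-0.019,"wz":-17.17,"hand":1},{"dx":-0.414,"dy":-0.445,"dz":-0.019,"wz":-17.17,"hand":1},{"dx":-0.414,"dy":-0.445,"dz":-0.019,"wz":-17.17,"hand":1},{"dx":-0.414,"dy":-0.445,"dz":-0.019,"wz":-17.17,"hand":1},{"dx":-0.414,"dy":-0.445,"dz":-0.019,"wz":-17.17,"hand":1},{"dx":-0.414,"dy":-0.445,"dz":-0.019,"wz":-17.17,"hand":1},{"dx":-0.414,"dy":-0.445,"dz":-0.019,"wz":-17.17,"hand":1},{"dx":-0.414,"dy":-0.445,"dz":-0.019,"wz":-17.17,"hand":1},{"dx":-0.414,"dy":-0.445,"dz":-0.019,"wz":-17.17,"hand":1}]'
cat >> h.py <<'E'
def block(P,xy,rad=.1,lo=.012,hi=.03):
    """block outline -> well centre, x axis towards tile (side farther from well floor/jar)"""
    m=(np.hypot(P[...,0]-xy[0],P[...,1]-xy[1])<rad)&(P[...,2]>lo)&(P[...,2]<hi)
    m=cv2.morphologyEx(m.astype(np.uint8),cv2.MORPH_OPEN,np.ones((3,3)))
    L,st=cv2.connectedComponentsWithStats(m)[1:3]; i=1+np.argmax(st[1:,4]); Q=P[L==i]
    (c,wh,a)=cv2.minAreaRect(Q[:,:2].astype(np.float32)); c=np.array(c)
    b=cv2.boxPoints((c,wh,a)); e=b[1]-b[0] if np.hypot(*(b[1]-b[0]))>np.hypot(*(b[2]-b[1])) else b[2]-b[1]
    e=e/np.hypot(*e); e=e if e[1]>0 else -e      # all tiles lie at +y here
    return c-.0255*e,e,np.array(wh),np.median(Q[:,2])
def floor(P,xy,rad=.026):
    m=(np.hypot(P[...,0]-xy[0],P[...,1]-xy[1])<rad)&(P[...,2]<.013)
    Q=P[m]; return Q.mean(0),len(Q)
JAR=dict(blue=(.594,.001),green=(.431,.274),red=(.465,-.126),yellow=(.439,-.289))
BLK=dict(blue=(.436,.102),green=(.620,.240),red=(.587,.026),yellow=(.427,.302))
def report(n="wrist",jar=JAR,blk=BLK,tag=None):
    im,P=cloud(n)
    if tag: cv2.imwrite(f"pics/{tag}.png",im[:,:,::-1])
    for k,v in jar.items():
        try: print(n,"jar",k,*lid(P,v))
        except Exception as e: print(k,"fail")
    for k,v in blk.items():
        try: b=block(P,v); print(n,"well",k,*b,"floor",*floor(P,b[0]))
        except Exception as e: print(k,"fail",e)
    return im,P
E
python3 - <<'E'
from h import *
s=sensors.state(); print(s["tool_pos"],s["tool_rot"],s["joint_pos"])
report("wrist",tag="w1"); report("top");
E
```

```text
[0.1846 0.5971 0.2313] [-0.      0.1493  0.9888  0.    ] [ 1.152   0.0527  1.6129  0.      1.476  -0.119 ]
wrist jar blue [ 0.  0. nan] [nan nan] 0.0 0
wrist jar green [0.4303 0.277  0.0611] [0.4282 0.2788] 0.024600496515631676 389
wrist jar red [ 0.4649 -0.124   0.0594] [ 0.4627 -0.1207] 0.02474393881857395 131
wrist jar yellow [ 0.  0. nan] [nan nan] 0.0 0
wrist well blue [0.4029 0.0267] [-0.0071  1.    ] [0.0167 0.0341] 0.019371708892639505 floor [ 0.3922  0.0264 -0.188 ] 153
wrist well green [0.5893 0.1627] [-0.5051  0.8631] [0.0105 0.0217] 0.01812181491088477 floor [0.5813 0.1565 0.    ] 114
wrist well red [0.5625 0.0757] [0.7159 0.6982] [0.0197 0.0171] 0.018127926537503336 floor [ 0.5648  0.0806 -0.553 ] 151
yellow fail attempt to get argmax of an empty sequence
top jar blue [0.5964 0.0031 0.0631] [0.5964 0.0033] 0.024026792496442795 220
top jar green [0.4324 0.2764 0.0635] [0.4321 0.2761] 0.024159425869584084 229
top jar red [ 0.4661 -0.1252  0.0616] [ 0.4663 -0.1252] 0.02402375265955925 219
top jar yellow [ 0.4403 -0.288   0.0615] [ 0.4409 -0.288 ] 0.024169152602553368 232
top well blue [0.4382 0.0755] [0.0277 0.9996] [0.1349 0.082 ] 0.022211684685586985 floor [0.4382 0.0751 0.0075] 277
top well green [0.6185 0.2151] [0.1301 0.9915] [0.1363 0.0824] 0.0221496410398474 floor [0.6183 0.2151 0.0074] 266
top well red [0.5936 0.004 ] [-0.1688  0.9857] [0.0819 0.1353] 0.021914971751377132 floor [0.5786 0.0054 0.0076] 52
top well yellow [0.4331 0.2764] [-0.1276  0.9918] [0.0819 0.1354] 0.022536119787531228 floor [0.436  0.2621 0.0074] 46invalid input
  return _methods._mean(a, axis=axis, dtype=dtype,
  ret = ret.dtype.type(ret / rcount)
h.py:23: RuntimeWarning: Mean of empty slice.
  return np.array([cx,cy,z]),Q[:,:2].mean(0),r,len(Q)
  ret = um.true_divide(
```

View pics/w1.png

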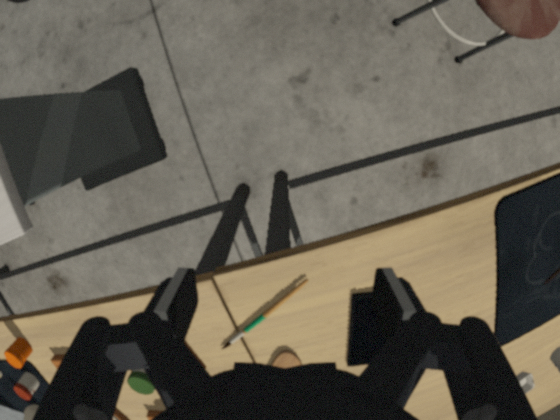

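```bash
python3 -m pendant '[{"wx":0,"wy":0,"wz":-17.17,"dx":-0.453,"dy":-0.401,"dz":-0.05,"hand":1},{"wx":0,"wy":0,"wz":-17.17,"dx":-0.453,"dy":-0.401,"dz":-0.05,"hand":1}]'; python3 -m pendant '[{"dx":-0.03,"dy":-0.027,"dz":-0.003,"wz":0,"wx":0,"wy":0,"hand":1}]'
```

```text
time: 1.32
tool_pos: [0.2268, 0.5266, 0.2374]
tool_rot: [-0.0, 0.022, 1.0, -0.001]
contact_force: [1.4, -0.1, -0.5]
gripper_width: 1.002
time: 1.4
tool_pos: [0.2553, 0.497, 0.241]
tool_rot: [-0.0, 0.023, 1.0, -0.0]
contact_force: [1.1, 0.4, -0.2]
gripper_width: 1.0
```

```bash
python3 -m pendant '[{"wx":0,"wy":0,"wz":-2.85,"dx":-0.265,"dy":-0.405,"dz":-0.039,"hand":1},{"wx":0,"wy":0,"wz":-2.85,"dx":-0.265,"dy":-0.405,"dz":-0.039,"hand":1},{"wx":0,"wy":0,"wz":-2.85,"dx":-0.265,"dy":-0.405,"dz":-0.039,"hand":1},{"wx":0,"wy":0,"wz":-2.85,"dx":-0.265,"dy":-0.405,"dz":-0.039,"hand":1},{"wx":0,"wy":0,"wz":-2.85,"dx":-0.265,"dy":-0.405,"dz":-0.039,"hand":1},{"wx":0,"wy":0,"wz":-2.85,"dx":-0.265,"dy":-0.405,"dz":-0.039,"hand":1},{"wx":0,"wy":0,"wz":-2.85,"dx":-0.265,"dy":-0.405,"dz":-0.039,"hand":1},{"wx":0,"wy":0,"wz":-2.85,"dx":-0.265,"dy":-0.405,"dz":-0.039,"hand":1},{"wx":0,"wy":0,"wz":-2.85,"dx":-0.265,"dy":-0.405,"dz":-0.039,"hand":1},{"wx":0,"wy":0,"wz":-2.85,"dx":-0.265,"dy":-0.405,"dz":-0.039,"hand":1},{"wx":0,"wy":0,"wz":-2.85,"dx":-0.265,"dy":-0.405,"dz":-0.039,"hand":1},{"wx":0,"wy":0,"wz":-2.85,"dx":-0.265,"dy":-0.405,"dz":-0.039,"hand":1},{"wx":0,"wy":0,"wz":-2.85,"dx":-0.265,"dy":-0.405,"dz":-0.039,"hand":1},{"wx":0,"wy":0,"wz":-2.85,"dx":-0.265,"dy":-0.405,"dz":-0.039,"hand":1},{"wx":0,"wy":0,"wz":-2.85,"dx":-0.265,"dy":-0.405,"dz":-0.039,"hand":1}]'
python3 - <<'E'
from h import *
s=sensors.state(); print(s["tool_pos"],s["tool_rot"],s["joint_pos"])
report("wrist",tag="w2")
E
```

```text
time: 2.65
tool_pos: [0.499, 0.0804, 0.28]
tool_rot: [-0.0, 0.001, 1.0, 0.0]
contact_force: [-0.2, 0.3, 0.3]
gripper_width: 0.999
[0.499  0.0804 0.28  ] [-0.0003  0.0013  1.      0.0002] [ 0.0122 -0.2625  1.8245  0.0005  1.5801 -1.556 ]
wrist jar blue [0.5952 0.0028 0.061 ] [0.5938 0.0034] 0.02464408613741398 1014
wrist jar green [0.4308 0.2754 0.0608] [0.431  0.2741] 0.024885404855012894 1066
wrist jar red [ 0.4652 -0.1254  0.0594] [ 0.4647 -0.1238] 0.024446634575724602 992
wrist jar yellow [ 0.4392 -0.2879  0.0595] [ 0.4391 -0.2856] 0.024316955357789993 594
wrist well blue [0.4379 0.0754] [0.0201 0.9998] [0.1347 0.0828] 0.019659522573801935 floor [0.4378 0.0754 0.0053] 1297
wrist well green [0.6173 0.2146] [0.1287 0.9917] [0.135  0.0831] 0.01918512085529911 floor [0.6177 0.2148 0.0049] 805
wrist well red [0.5924 0.0033] [-0.1627  0.9867] [0.0821 0.136 ] 0.019830003984638994 floor [0.5798 0.0086 0.0057] 275
wrist well yellow [0.4323 0.2756] [-0.1261  0.992 ] [0.0825 0.1355] 0.01938233623519231 floor [0.4335 0.2616 0.0059] 196
```

View pics/w2.png

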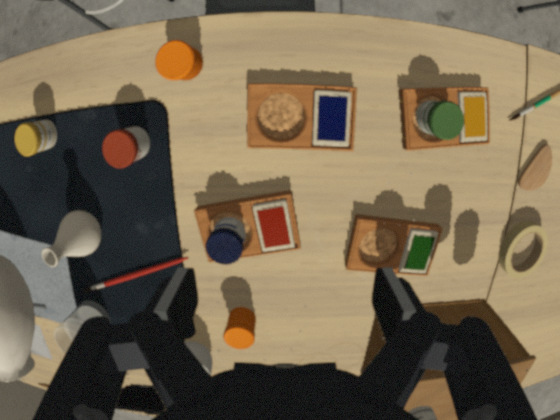

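```bash
python3 -m pendant '[{"wx":0,"wy":0,"wz":0,"dx":-0.096,"dy":-0.077,"dz":0.14,"hand":1},{"wx":0,"wy":0,"wz":0,"dx":-0.096,"dy":-0.077,"dz":0.14,"hand":1},{"wx":0,"wy":0,"wz":0,"dx":-0.096,"dy":-0.077,"dz":0.14,"hand":1},{"wx":0,"wy":0,"wz":0,"dx":-0.096,"dy":-0.077,"dz":0.14,"hand":1},{"wx":0,"wy":0,"wz":0,"dx":-0.096,"dy":-0.077,"dz":0.14,"hand":1},{"wx":0,"wy":0,"wz":0,"dx":-0.096,"dy":-0.077,"dz":0.14,"hand":1},{"wx":0,"wy":0,"wz":0,"dx":-0.096,"dy":-0.077,"dz":0.18,"hand":1},{"wx":0,"wy":0,"wz":0,"dx":-0.096,"dy":-0.077,"dz":0.21,"hand":1},{"wx":0,"wy":0,"wz":0,"dx":-0.096,"dy":-0.077,"dz":0.235,"hand":1},{"wx":0,"wy":0,"wz":0,"dx":-0.096,"dy":-0.077,"dz":0.247,"hand":1},{"wx":0,"wy":0,"wz":0,"dx":-0.096,"dy":-0.077,"dz":0.247,"hand":1},{"wx":0,"wy":0,"wz":0,"dx":-0.096,"dy":-0.077,"dz":0.247,"hand":-1},{"wx":0,"wy":0,"wz":0,"dx":-0.096,"dy":-0.077,"dz":0.247,"hand":-1},{"wx":0,"wy":0,"wz":0,"dx":-0.096,"dy":-0.077,"dz":0.247,"hand":-1},{"wx":0,"wy":0,"wz":0,"dx":-0.096,"dy":-0.077,"dz":0.247,"hand":-1},{"wx":0,"wy":0,"wz":0,"dx":-0.096,"dy":-0.077,"dz":0.247,"hand":-1},{"wx":0,"wy":0,"wz":0,"dx":-0.096,"dy":-0.077,"dz":0.247,"hand":-1}]'
```

```text
time: 4.12
tool_pos: [0.5974, 0.0027, 0.0363]
tool_rot: [0.003, 0.001, 1.0, -0.0]
contact_force: [-1.1, 1.1, 6.8]
gripper_width: 0.547
```

```bash
python3 -m pendant '[{"wx":0,"wy":0,"wz":0,"dx":0,"dy":0,"dz":0,"hand":-1},{"wx":0,"wy":0,"wz":0,"dx":0,"dy":0,"dz":0,"hand":-1},{"wx":0,"wy":0,"wz":0,"dx":0,"dy":0,"dz":0,"hand":-1},{"wx":0,"wy":0,"wz":0,"dx":0,"dy":0,"dz":0,"hand":-1}]'
python3 - <<'E'
from h import *
im,P=cloud("wrist"); cv2.imwrite("pics/w3.png",im[:,:,::-1])
E
```

```text
time: 4.45
tool_pos: [0.5974, 0.0028, 0.0363]
tool_rot: [0.003, 0.001, 1.0, -0.0]
contact_force: [-0.2, 1.5, 6.9]
gripper_width: 0.548
```

View pics/w3.png

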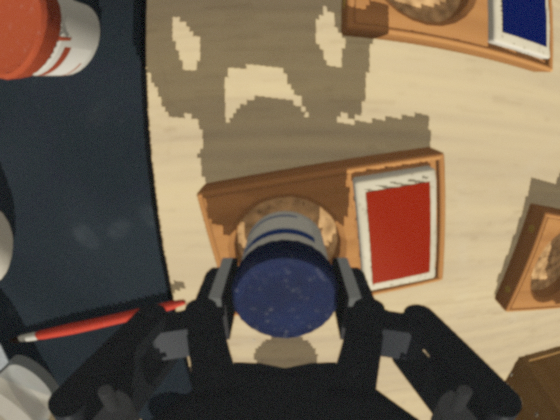

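```bash
python3 -m pendant '[{"wx":0,"wy":0,"wz":0,"dx":0,"dy":0,"dz":-0.02,"hand":-1},{"wx":0,"wy":0,"wz":0,"dx":0,"dy":0,"dz":-0.05,"hand":-1},{"wx":0,"wy":0,"wz":0,"dx":0,"dy":0,"dz":-0.08,"hand":-1},{"wx":0,"wy":0,"wz":0,"dx":0.02,"dy":0.009,"dz":-0.08,"hand":-1},{"wx":0,"wy":0,"wz":0,"dx":0.05,"dy":0.023,"dz":-0.08,"hand":-1},{"wx":0,"wy":0,"wz":0,"dx":0.085,"dy":0.039,"dz":-0.08,"hand":-1},{"wx":0,"wy":0,"wz":0,"dx":0.12,"dy":0.055,"dz":-0.08,"hand":-1},{"wx":0,"wy":0,"wz":0,"dx":0.145,"dy":0.066,"dz":-0.08,"hand":-1},{"wx":0,"wy":0,"wz":0,"dx":0.157,"dy":0.072,"dz":-0.08,"hand":-1},{"wx":0,"wy":0,"wz":0,"dx":0.157,"dy":0.072,"dz":-0.08,"hand":-1},{"wx":0,"wy":0,"wz":0,"dx":0.157,"dy":0.072,"dz":-0.08,"hand":-1}]'
cat >> h.py <<'E'
def held(tag=None):
    """lid of the carried jar: returns centre, relative to TCP"""
    s=sensors.state(); im,P=cloud("wrist"); t=s["tool_pos"]
    if tag: cv2.imwrite(f"pics/{tag}.png",im[:,:,::-1])
    hsv=cv2.cvtColor(im,cv2.COLOR_RGB2HSV)
    m=(np.hypot(P[...,0]-t[0],P[...,1]-t[1])<.035)&(P[...,2]>t[2]+.01)&(P[...,2]<t[2]+.04)&(hsv[...,1]>110)
    Q=P[m]; z=np.percentile(Q[:,2],80); Q=Q[abs(Q[:,2]-z)<.004]
    (cx,cy),r=cv2.minEnclosingCircle(Q[:,:2].astype(np.float32))
    print("tcp",t,"lid",cx,cy,"top z",np.median(Q[:,2]),"r",r,len(Q),"rel",cx-t[0],cy-t[1],"width",s["gripper_width"])
    return im,P
E
python3 - <<'E'
from h import *
held("w4")
im,P=report("top",jar={},blk={"red":BLK["red"]}); print(floor(P,(.592,.0033)))
E
```

```text
time: 5.42
tool_pos: [0.4386, 0.0753, 0.1139]
tool_rot: [0.001, 0.001, 1.0, -0.0]
contact_force: [0.6, 0.5, 0.4]
gripper_width: 0.542
tcp [0.4386 0.0753 0.1139] lid 0.43064209818840027 0.07547782361507416 top z 0.13873418393922338 r 0.033780504018068314 2300 rel -0.0079480013202895 0.00019964420977904018 width 0.5423104089686452
top well red [0.5934 0.0039] [-0.1704  0.9854] [0.0821 0.1351] 0.021953363220436728 floor [0.5937 0.004  0.0076] 266
(array([0.5922, 0.0034, 0.0076]), 269)
```

View pics/w4.png

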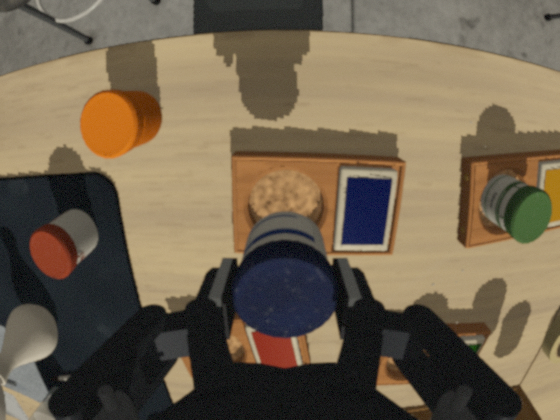

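Run:
```python
s=open("h.py").read()
s=s.replace("z=np.percentile(Q[:,2],80); Q=Q[abs(Q[:,2]-z)<.004]\n    (cx","h,e=np.histogram(Q[:,2],np.arange(0,.3,.001)); z=e[h.argmax()]+.0005; Q=Q[abs(Q[:,2]-z)<.002]; Q=Q[np.hypot(*(Q[:,:2]-np.median(Q[:,:2],0)).T)<.0255]; print('x',np.percentile(Q[:,0],[.5,99.5])-t[0],'y',np.percentile(Q[:,1],[.5,99.5])-t[1])\n    (cx")
open("h.py","w").write(s)
from h import *
held()
```

```text
x [-0.0248  0.0204] y [-0.0227  0.0228]
tcp [0.4394 0.0748 0.1139] lid 0.43607574701309204 0.07420846819877625 top z 0.1388062545512898 r 0.02539009228348732 2157 rel -0.0033463445622364807 -0.0006094907583909376 width 0.544120301517017
```

```bash
python3 -m pendant '[{"wx":0,"wy":0,"wz":0,"dx":0,"dy":0.001,"dz":0.03,"hand":-1},{"wx":0,"wy":0,"wz":0,"dx":0,"dy":0.001,"dz":0.055,"hand":-1},{"wx":0,"wy":0,"wz":0,"dx":0,"dy":0.001,"dz":0.068,"hand":-1},{"wx":0,"wy":0,"wz":0,"dx":0,"dy":0.001,"dz":0.0765,"hand":-1},{"wx":0,"wy":0,"wz":0,"dx":0,"dy":0.001,"dz":0.0765,"hand":-1},{"wx":0,"wy":0,"wz":0,"dx":0,"dy":0.001,"dz":0.0765,"hand":-1}]'
python3 -m pendant '[{"wx":0,"wy":0,"wz":0,"dx":0,"dy":0,"dz":0,"hand":1},{"wx":0,"wy":0,"wz":0,"dx":0,"dy":0,"dz":0,"hand":1},{"wx":0,"wy":0,"wz":0,"dx":0,"dy":0,"dz":0,"hand":1},{"wx":0,"wy":0,"wz":0,"dx":0,"dy":0,"dz":0,"hand":1},{"wx":0,"wy":0,"wz":0,"dx":0,"dy":0,"dz":0,"hand":1},{"wx":0,"wy":0,"wz":0,"dx":0,"dy":0,"dz":-0.02,"hand":1},{"wx":0,"wy":0,"wz":0,"dx":0,"dy":0,"dz":-0.05,"hand":1},{"wx":0,"wy":0,"wz":0,"dx":0,"dy":0,"dz":-0.085,"hand":1},{"wx":0,"wy":0,"wz":0,"dx":0,"dy":0,"dz":-0.12,"hand":1},{"wx":0,"wy":0,"wz":0,"dx":0.008,"dy":0.2,"dz":-0.12,"hand":1},{"wx":0,"wy":0,"wz":0,"dx":0.008,"dy":0.2,"dz":-0.12,"hand":1},{"wx":0,"wy":0,"wz":0,"dx":0.008,"dy":0.2,"dz":-0.12,"hand":1},{"wx":0,"wy":0,"wz":0,"dx":0.008,"dy":0.2,"dz":-0.12,"hand":1},{"wx":0,"wy":0,"wz":0,"dx":0.008,"dy":0.2,"dz":-0.12,"hand":1},{"wx":0,"wy":0,"wz":0,"dx":0.008,"dy":0.2,"dz":-0.12,"hand":1},{"wx":0,"wy":0,"wz":0,"dx":0.008,"dy":0.2,"dz":-0.12,"hand":1},{"wx":0,"wy":0,"wz":0,"dx":0.008,"dy":0.2,"dz":-0.12,"hand":1}]'
python3 - <<'E'
from h import *
s=sensors.state(); print(s["tool_pos"],s["tool_rot"])
J=dict(blue=(.438,.0755),green=(.431,.276))
report("wrist",jar=J,blk={"yellow":BLK["yellow"]}); report("top",jar={"blue":J["blue"]},blk={})
E
```

```text
time: 6.07
tool_pos: [0.4395, 0.0758, 0.0371]
tool_rot: [0.0, 0.002, 1.0, -0.0]
contact_force: [0.5, 0.0, -0.7]
gripper_width: 0.544
time: 7.48
tool_pos: [0.4306, 0.276, 0.1564]
tool_rot: [-0.0, 0.001, 1.0, -0.0]
contact_force: [0.1, 1.0, 0.5]
gripper_width: 1.003
[0.4306 0.276  0.1564] [-0.0002  0.0011  1.     -0.0004]
wrist jar blue [0.4375 0.0752 0.0612] [0.4367 0.0772] 0.02449764497578144 1505
wrist jar green [0.4314 0.276  0.0612] [0.4299 0.2761] 0.02433171682059765 2757
wrist well yellow [0.4316 0.2764] [-0.1228  0.9924] [0.0825 0.1354] 0.019623563124777255 floor [0.4158 0.2777 0.0058] 376
top jar blue [0.4391 0.0741 0.0634] [0.4393 0.0747] 0.02388935349881649 224
```

```bash
python3 -m pendant '[{"wx":0,"wy":0,"wz":0,"dx":0,"dy":0,"dz":0.04,"hand":1},{"wx":0,"wy":0,"wz":0,"dx":0,"dy":0,"dz":0.075,"hand":1},{"wx":0,"wy":0,"wz":0,"dx":0,"dy":0,"dz":0.1,"hand":1},{"wx":0,"wy":0,"wz":0,"dx":0,"dy":0,"dz":0.115,"hand":1},{"wx":0,"wy":0,"wz":0,"dx":0,"dy":0,"dz":0.1205,"hand":1},{"wx":0,"wy":0,"wz":0,"dx":0,"dy":0,"dz":0.1205,"hand":1},{"wx":0,"wy":0,"wz":0,"dx":0,"dy":0,"dz":0.1205,"hand":-1},{"wx":0,"wy":0,"wz":0,"dx":0,"dy":0,"dz":0.1205,"hand":-1},{"wx":0,"wy":0,"wz":0,"dx":0,"dy":0,"dz":0.1205,"hand":-1},{"wx":0,"wy":0,"wz":0,"dx":0,"dy":0,"dz":0.1205,"hand":-1},{"wx":0,"wy":0,"wz":0,"dx":0,"dy":0,"dz":0.1205,"hand":-1},{"wx":0,"wy":0,"wz":0,"dx":0,"dy":0,"dz":0.1205,"hand":-1},{"wx":0,"wy":0,"wz":0,"dx":0,"dy":0,"dz":0.1205,"hand":-1},{"wx":0,"wy":0,"wz":0,"dx":0,"dy":0,"dz":0.1205,"hand":-1}]'
python3 - <<'E'
from h import *
_,P=cloud("top")
m=(P[...,2]>.08)&(P[...,2]<.3)&(P[...,1]>.1)&(P[...,1]<.5)&(P[...,0]>.66)
Q=P[m]; print("chest",np.percentile(Q,[1,50,99],axis=0),len(Q))
E
```

```text
time: 8.75
tool_pos: [0.4326, 0.2769, 0.0384]
tool_rot: [0.002, 0.001, 1.0, 0.001]
contact_force: [-0.4, -1.2, 6.0]
gripper_width: 0.546
chest [[0.7291 0.1037 0.0879]
 [0.8364 0.3053 0.1786]
 [1.0029 0.4384 0.2401]] 9719
```

```bash
python3 -m pendant '[{"wx":0,"wy":0,"wz":0,"dx":0,"dy":0,"dz":-0.02,"hand":-1},{"wx":0,"wy":0,"wz":0,"dx":0,"dy":0,"dz":-0.05,"hand":-1},{"wx":0,"wy":0,"wz":0,"dx":0,"dy":0,"dz":-0.08,"hand":-1},{"wx":0,"wy":0,"wz":0,"dx":-0.02,"dy":-0.006,"dz":-0.08,"hand":-1},{"wx":0,"wy":0,"wz":0,"dx":-0.05,"dy":-0.016,"dz":-0.08,"hand":-1},{"wx":0,"wy":0,"wz":0,"dx":-0.085,"dy":-0.028,"dz":-0.08,"hand":-1},{"wx":0,"wy":0,"wz":0,"dx":-0.12,"dy":-0.039,"dz":-0.08,"hand":-1},{"wx":0,"wy":0,"wz":0,"dx":-0.15,"dy":-0.049,"dz":-0.08,"hand":-1},{"wx":0,"wy":0,"wz":0,"dx":-0.175,"dy":-0.057,"dz":-0.08,"hand":-1},{"wx":0,"wy":0,"wz":0,"dx":-0.189,"dy":-0.061,"dz":-0.08,"hand":-1},{"wx":0,"wy":0,"wz":0,"dx":-0.189,"dy":-0.061,"dz":-0.08,"hand":-1},{"wx":0,"wy":0,"wz":0,"dx":-0.189,"dy":-0.061,"dz":-0.08,"hand":-1}]'
python3 - <<'E'
from h import *
im,P=held()
for f in ((.6175,.2147),): print(floor(P,f))
print(block(P,BLK["yellow"])[0])
E
```

```text
time: 9.8
tool_pos: [0.6197, 0.2145, 0.1157]
tool_rot: [-0.001, 0.002, 1.0, 0.0]
contact_force: [-1.2, -0.5, -1.1]
gripper_width: 0.547
x [-0.0241  0.0193] y [-0.0228  0.0225]
tcp [0.6197 0.2145 0.1157] lid 0.616250216960907 0.21459941565990448 top z 0.1384267721638366 r 0.025014467537403107 4399 rel -0.0034059344063528396 0.00013600909151692542 width 0.5473116657082061
(array([0.6119, 0.2148, 0.0053]), 2330)
[0.4643 0.2809]
```

```bash
python3 -m pendant '[{"wx":0,"wy":0,"wz":0,"dx":0,"dy":0,"dz":0.03,"hand":-1},{"wx":0,"wy":0,"wz":0,"dx":0,"dy":0,"dz":0.055,"hand":-1},{"wx":0,"wy":0,"wz":0,"dx":0,"dy":0,"dz":0.068,"hand":-1},{"wx":0,"wy":0,"wz":0,"dx":0,"dy":0,"dz":0.077,"hand":-1},{"wx":0,"wy":0,"wz":0,"dx":0,"dy":0,"dz":0.077,"hand":-1},{"wx":0,"wy":0,"wz":0,"dx":0,"dy":0,"dz":0.077,"hand":-1}]'
python3 -m pendant '[{"wx":0,"wy":0,"wz":0,"dx":0,"dy":0,"dz":0,"hand":1},{"wx":0,"wy":0,"wz":0,"dx":0,"dy":0,"dz":0,"hand":1},{"wx":0,"wy":0,"wz":0,"dx":0,"dy":0,"dz":0,"hand":1},{"wx":0,"wy":0,"wz":0,"dx":0,"dy":0,"dz":0,"hand":1},{"wx":0,"wy":0,"wz":0,"dx":0,"dy":0,"dz":0,"hand":1},{"wx":0,"wy":0,"wz":0,"dx":0,"dy":0,"dz":-0.02,"hand":1},{"wx":0,"wy":0,"wz":0,"dx":0,"dy":0,"dz":-0.05,"hand":1},{"wx":0,"wy":0,"wz":0,"dx":0,"dy":0,"dz":-0.085,"hand":1},{"wx":0,"wy":0,"wz":0,"dx":0,"dy":0,"dz":-0.12,"hand":1},{"wx":0,"wy":0,"wz":0,"dx":0.154,"dy":-0.34,"dz":-0.12,"hand":1},{"wx":0,"wy":0,"wz":0,"dx":0.154,"dy":-0.34,"dz":-0.12,"hand":1},{"wx":0,"wy":0,"wz":0,"dx":0.154,"dy":-0.34,"dz":-0.12,"hand":1},{"wx":0,"wy":0,"wz":0,"dx":0.154,"dy":-0.34,"dz":-0.12,"hand":1},{"wx":0,"wy":0,"wz":0,"dx":0.154,"dy":-0.34,"dz":-0.12,"hand":1},{"wx":0,"wy":0,"wz":0,"dx":0.154,"dy":-0.34,"dz":-0.12,"hand":1},{"wx":0,"wy":0,"wz":0,"dx":0.154,"dy":-0.34,"dz":-0.12,"hand":1},{"wx":0,"wy":0,"wz":0,"dx":0.154,"dy":-0.34,"dz":-0.12,"hand":1},{"wx":0,"wy":0,"wz":0,"dx":0.154,"dy":-0.34,"dz":-0.12,"hand":1},{"wx":0,"wy":0,"wz":0,"dx":0.154,"dy":-0.34,"dz":-0.12,"hand":1},{"wx":0,"wy":0,"wz":0,"dx":0.154,"dy":-0.34,"dz":-0.12,"hand":1}]'
python3 - <<'E'
from h import *
s=sensors.state(); print(s["tool_pos"],s["tool_rot"])
report("wrist",jar={"red":JAR["red"]},blk={},tag="w5"); report("top",jar={"blue":(.438,.0755),"green":(.6175,.2147)},blk={})
E
```

```text
time: 10.35
tool_pos: [0.6197, 0.2153, 0.04]
tool_rot: [0.001, 0.001, 1.0, 0.0]
contact_force: [0.5, -0.7, -1.4]
gripper_width: 0.546
time: 12.02
tool_pos: [0.4641, -0.1267, 0.1593]
tool_rot: [0.0, 0.004, 1.0, -0.0]
contact_force: [-0.7, -0.4, 0.0]
gripper_width: 0.999
[ 0.4641 -0.1267  0.1593] [ 0.0003  0.0036  1.     -0.    ]
wrist jar red [ 0.4654 -0.1255  0.0592] [ 0.4639 -0.1256] 0.024348383769392967 2668
top jar blue [0.4391 0.0743 0.0636] [0.4393 0.0745] 0.02402511052787304 234
top jar green [0.6192 0.2141 0.0632] [0.6191 0.2142] 0.024030612781643867 221
```

View pics/w5.png

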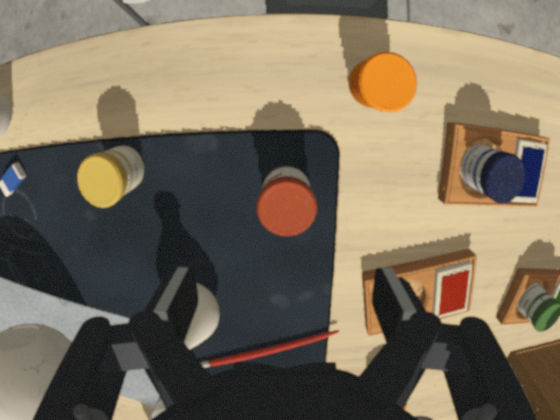

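```bash
python3 -m pendant '[{"wx":0,"wy":0,"wz":0,"dx":0,"dy":0,"dz":0.04,"hand":1},{"wx":0,"wy":0,"wz":0,"dx":0,"dy":0,"dz":0.075,"hand":1},{"wx":0,"wy":0,"wz":0,"dx":0,"dy":0,"dz":0.1,"hand":1},{"wx":0,"wy":0,"wz":0,"dx":0,"dy":0,"dz":0.118,"hand":1},{"wx":0,"wy":0,"wz":0,"dx":0,"dy":0,"dz":0.124,"hand":1},{"wx":0,"wy":0,"wz":0,"dx":0,"dy":0,"dz":0.124,"hand":1},{"wx":0,"wy":0,"wz":0,"dx":0,"dy":0,"dz":0.124,"hand":-1},{"wx":0,"wy":0,"wz":0,"dx":0,"dy":0,"dz":0.124,"hand":-1},{"wx":0,"wy":0,"wz":0,"dx":0,"dy":0,"dz":0.124,"hand":-1},{"wx":0,"wy":0,"wz":0,"dx":0,"dy":0,"dz":0.124,"hand":-1},{"wx":0,"wy":0,"wz":0,"dx":0,"dy":0,"dz":0.124,"hand":-1},{"wx":0,"wy":0,"wz":0,"dx":0,"dy":0,"dz":0.124,"hand":-1},{"wx":0,"wy":0,"wz":0,"dx":0,"dy":0,"dz":0.124,"hand":-1},{"wx":0,"wy":0,"wz":0,"dx":0,"dy":0,"dz":0.124,"hand":-1}]'
```

```text
time: 13.28
tool_pos: [0.4667, -0.1255, 0.0374]
tool_rot: [0.002, 0.001, 1.0, -0.001]
contact_force: [0.7, 0.7, 6.6]
gripper_width: 0.541
```

```bash
python3 -m pendant '[{"wx":0,"wy":0,"wz":0,"dx":0,"dy":0,"dz":-0.02,"hand":-1},{"wx":0,"wy":0,"wz":0,"dx":0,"dy":0,"dz":-0.05,"hand":-1},{"wx":0,"wy":0,"wz":0,"dx":0,"dy":0,"dz":-0.08,"hand":-1},{"wx":0,"wy":0,"wz":0,"dx":-0.014,"dy":0.014,"dz":-0.08,"hand":-1},{"wx":0,"wy":0,"wz":0,"dx":-0.035,"dy":0.035,"dz":-0.08,"hand":-1},{"wx":0,"wy":0,"wz":0,"dx":-0.06,"dy":0.06,"dz":-0.08,"hand":-1},{"wx":0,"wy":0,"wz":0,"dx":-0.085,"dy":0.085,"dz":-0.08,"hand":-1},{"wx":0,"wy":0,"wz":0,"dx":-0.107,"dy":0.107,"dz":-0.08,"hand":-1},{"wx":0,"wy":0,"wz":0,"dx":-0.122,"dy":0.122,"dz":-0.08,"hand":-1},{"wx":0,"wy":0,"wz":0,"dx":-0.128,"dy":0.128,"dz":-0.08,"hand":-1},{"wx":0,"wy":0,"wz":0,"dx":-0.128,"dy":0.128,"dz":-0.08,"hand":-1},{"wx":0,"wy":0,"wz":0,"dx":-0.128,"dy":0.128,"dz":-0.08,"hand":-1}]'
python3 - <<'E'
from h import *
held()
E
```

```text
time: 14.28
tool_pos: [0.5925, 0.0024, 0.1148]
tool_rot: [-0.001, 0.001, 1.0, -0.0]
contact_force: [-0.0, -0.1, -0.3]
gripper_width: 0.55
x [-0.0242  0.0202] y [-0.0233  0.0227]
tcp [0.5925 0.0024 0.1148] lid 0.5898656249046326 0.002603289671242237 top z 0.13645689361616953 r 0.025239037349820137 7107 rel -0.002608015693571053 0.00016353436756408974 width 0.5495843690880073
```

```bash
python3 -m pendant '[{"wx":0,"wy":0,"wz":0,"dx":-0.002,"dy":0.001,"dz":0.03,"hand":-1},{"wx":0,"wy":0,"wz":0,"dx":-0.002,"dy":0.001,"dz":0.055,"hand":-1},{"wx":0,"wy":0,"wz":0,"dx":-0.002,"dy":0.001,"dz":0.067,"hand":-1},{"wx":0,"wy":0,"wz":0,"dx":-0.002,"dy":0.001,"dz":0.075,"hand":-1},{"wx":0,"wy":0,"wz":0,"dx":-0.002,"dy":0.001,"dz":0.075,"hand":-1},{"wx":0,"wy":0,"wz":0,"dx":-0.002,"dy":0.001,"dz":0.075,"hand":-1}]'
python3 -m pendant '[{"wx":0,"wy":0,"wz":0,"dx":0,"dy":0,"dz":0,"hand":1},{"wx":0,"wy":0,"wz":0,"dx":0,"dy":0,"dz":0,"hand":1},{"wx":0,"wy":0,"wz":0,"dx":0,"dy":0,"dz":0,"hand":1},{"wx":0,"wy":0,"wz":0,"dx":0,"dy":0,"dz":0,"hand":1},{"wx":0,"wy":0,"wz":0,"dx":0,"dy":0,"dz":0,"hand":1},{"wx":0,"wy":0,"wz":0,"dx":0,"dy":0,"dz":-0.02,"hand":1},{"wx":0,"wy":0,"wz":0,"dx":0,"dy":0,"dz":-0.05,"hand":1},{"wx":0,"wy":0,"wz":0,"dx":0,"dy":0,"dz":-0.085,"hand":1},{"wx":0,"wy":0,"wz":0,"dx":0,"dy":0,"dz":-0.12,"hand":1},{"wx":0,"wy":0,"wz":0,"dx":0.156,"dy":-0.292,"dz":-0.12,"hand":1},{"wx":0,"wy":0,"wz":0,"dx":0.156,"dy":-0.292,"dz":-0.12,"hand":1},{"wx":0,"wy":0,"wz":0,"dx":0.156,"dy":-0.292,"dz":-0.12,"hand":1},{"wx":0,"wy":0,"wz":0,"dx":0.156,"dy":-0.292,"dz":-0.12,"hand":1},{"wx":0,"wy":0,"wz":0,"dx":0.156,"dy":-0.292,"dz":-0.12,"hand":1},{"wx":0,"wy":0,"wz":0,"dx":0.156,"dy":-0.292,"dz":-0.12,"hand":1},{"wx":0,"wy":0,"wz":0,"dx":0.156,"dy":-0.292,"dz":-0.12,"hand":1},{"wx":0,"wy":0,"wz":0,"dx":0.156,"dy":-0.292,"dz":-0.12,"hand":1},{"wx":0,"wy":0,"wz":0,"dx":0.156,"dy":-0.292,"dz":-0.12,"hand":1},{"wx":0,"wy":0,"wz":0,"dx":0.156,"dy":-0.292,"dz":-0.12,"hand":1},{"wx":0,"wy":0,"wz":0,"dx":0.156,"dy":-0.292,"dz":-0.12,"hand":1}]'
python3 - <<'E'
from h import *
s=sensors.state(); print(s["tool_pos"],s["tool_rot"])
report("wrist",jar={"yellow":JAR["yellow"]},blk={}); report("top",jar={"red":(.592,.0035)},blk={})
E
```

```text
time: 14.83
tool_pos: [0.5955, 0.003, 0.041]
tool_rot: [0.001, 0.002, 1.0, -0.0]
contact_force: [0.5, 0.0, -0.1]
gripper_width: 0.547
time: 16.5
tool_pos: [0.4384, -0.2876, 0.1601]
tool_rot: [0.0, 0.002, 1.0, 0.0]
contact_force: [0.2, 0.6, -0.9]
gripper_width: 1.0
[ 0.4384 -0.2876  0.1601] [0.0001 0.0016 1.     0.0002]
wrist jar yellow [ 0.4396 -0.2889  0.0593] [ 0.4381 -0.2887] 0.0242525152862072 2662
top jar red [0.5948 0.0031 0.0636] [0.595  0.0032] 0.023880360648036003 222
```

```bash
python3 -m pendant '[{"wx":0,"wy":0,"wz":0,"dx":0,"dy":-0.001,"dz":0.04,"hand":1},{"wx":0,"wy":0,"wz":0,"dx":0,"dy":-0.001,"dz":0.075,"hand":1},{"wx":0,"wy":0,"wz":0,"dx":0,"dy":-0.001,"dz":0.1,"hand":1},{"wx":0,"wy":0,"wz":0,"dx":0,"dy":-0.001,"dz":0.118,"hand":1},{"wx":0,"wy":0,"wz":0,"dx":0,"dy":-0.001,"dz":0.125,"hand":1},{"wx":0,"wy":0,"wz":0,"dx":0,"dy":-0.001,"dz":0.125,"hand":1},{"wx":0,"wy":0,"wz":0,"dx":0,"dy":-0.001,"dz":0.125,"hand":-1},{"wx":0,"wy":0,"wz":0,"dx":0,"dy":-0.001,"dz":0.125,"hand":-1},{"wx":0,"wy":0,"wz":0,"dx":0,"dy":-0.001,"dz":0.125,"hand":-1},{"wx":0,"wy":0,"wz":0,"dx":0,"dy":-0.001,"dz":0.125,"hand":-1},{"wx":0,"wy":0,"wz":0,"dx":0,"dy":-0.001,"dz":0.125,"hand":-1},{"wx":0,"wy":0,"wz":0,"dx":0,"dy":-0.001,"dz":0.125,"hand":-1},{"wx":0,"wy":0,"wz":0,"dx":0,"dy":-0.001,"dz":0.125,"hand":-1},{"wx":0,"wy":0,"wz":0,"dx":0,"dy":-0.001,"dz":0.125,"hand":-1}]'
```

```text
time: 17.77
tool_pos: [0.4399, -0.29, 0.0375]
tool_rot: [0.002, 0.001, 1.0, -0.001]
contact_force: [0.2, 0.5, 5.9]
gripper_width: 0.542
```

```bash
python3 -m pendant '[{"wx":0,"wy":0,"wz":0,"dx":0,"dy":0,"dz":-0.02,"hand":-1},{"wx":0,"wy":0,"wz":0,"dx":0,"dy":0,"dz":-0.05,"hand":-1},{"wx":0,"wy":0,"wz":0,"dx":0,"dy":0,"dz":-0.085,"hand":-1},{"wx":0,"wy":0,"wz":0,"dx":0.004,"dy":0.02,"dz":-0.085,"hand":-1},{"wx":0,"wy":0,"wz":0,"dx":0.004,"dy":0.05,"dz":-0.085,"hand":-1},{"wx":0,"wy":0,"wz":0,"dx":0.004,"dy":0.09,"dz":-0.085,"hand":-1},{"wx":0,"wy":0,"wz":0,"dx":0.004,"dy":0.13,"dz":-0.085,"hand":-1},{"wx":0,"wy":0,"wz":0,"dx":0.004,"dy":0.17,"dz":-0.085,"hand":-1},{"wx":0,"wy":0,"wz":0,"dx":0.004,"dy":0.21,"dz":-0.085,"hand":-1},{"wx":0,"wy":0,"wz":0,"dx":0.004,"dy":0.25,"dz":-0.085,"hand":-1},{"wx":0,"wy":0,"wz":0,"dx":0.004,"dy":0.29,"dz":-0.085,"hand":-1},{"wx":0,"wy":0,"wz":0,"dx":0.004,"dy":0.33,"dz":-0.085,"hand":-1},{"wx":0,"wy":0,"wz":0,"dx":0.004,"dy":0.37,"dz":-0.085,"hand":-1},{"wx":0,"wy":0,"wz":0,"dx":0.004,"dy":0.41,"dz":-0.085,"hand":-1},{"wx":0,"wy":0,"wz":0,"dx":0.004,"dy":0.45,"dz":-0.085,"hand":-1},{"wx":0,"wy":0,"wz":0,"dx":0.004,"dy":0.49,"dz":-0.085,"hand":-1},{"wx":0,"wy":0,"wz":0,"dx":0.004,"dy":0.525,"dz":-0.085,"hand":-1},{"wx":0,"wy":0,"wz":0,"dx":0.004,"dy":0.55,"dz":-0.085,"hand":-1},{"wx":0,"wy":0,"wz":0,"dx":0.004,"dy":0.565,"dz":-0.085,"hand":-1},{"wx":0,"wy":0,"wz":0,"dx":0.004,"dy":0.565,"dz":-0.085,"hand":-1}]'
python3 -m pendant '[{"wx":0,"wy":0,"wz":0,"dx":0,"dy":0,"dz":0,"hand":-1}]'
python3 - <<'E'
from h import *
held()
E
```

```text
time: 19.43
tool_pos: [0.4354, 0.2787, 0.1203]
tool_rot: [0.0, -0.0, 1.0, 0.0]
contact_force: [0.1, -1.0, -1.3]
gripper_width: 0.545
time: 19.52
tool_pos: [0.4355, 0.2764, 0.12]
tool_rot: [-0.0, 0.001, 1.0, -0.0]
contact_force: [1.1, -0.2, -1.1]
gripper_width: 0.543
x [-0.0237  0.0206] y [-0.0233  0.0228]
tcp [0.4355 0.2764 0.12  ] lid 0.4323868453502655 0.27597495913505554 top z 0.14162126129481978 r 0.02552119828760624 7100 rel -0.0031192151190139183 -0.00047169587028467186 width 0.5429878699593591
```

```bash
python3 -m pendant '[{"wx":0,"wy":0,"wz":0,"dx":0.001,"dy":0,"dz":0.035,"hand":-1},{"wx":0,"wy":0,"wz":0,"dx":0.001,"dy":0,"dz":0.06,"hand":-1},{"wx":0,"wy":0,"wz":0,"dx":0.001,"dy":0,"dz":0.072,"hand":-1},{"wx":0,"wy":0,"wz":0,"dx":0.001,"dy":0,"dz":0.08,"hand":-1},{"wx":0,"wy":0,"wz":0,"dx":0.001,"dy":0,"dz":0.08,"hand":-1},{"wx":0,"wy":0,"wz":0,"dx":0.001,"dy":0,"dz":0.08,"hand":-1}]'
python3 -m pendant '[{"wx":0,"wy":0,"wz":0,"dx":0,"dy":0,"dz":0,"hand":1},{"wx":0,"wy":0,"wz":0,"dx":0,"dy":0,"dz":0,"hand":1},{"wx":0,"wy":0,"wz":0,"dx":0,"dy":0,"dz":0,"hand":1},{"wx":0,"wy":0,"wz":0,"dx":0,"dy":0,"dz":0,"hand":1},{"wx":0,"wy":0,"wz":0,"dx":0,"dy":0,"dz":0,"hand":1},{"wx":0,"wy":0,"wz":0,"dx":0,"dy":0,"dz":-0.02,"hand":1},{"wx":0,"wy":0,"wz":0,"dx":0,"dy":0,"dz":-0.05,"hand":1},{"wx":0,"wy":0,"wz":0,"dx":0,"dy":0,"dz":-0.085,"hand":1},{"wx":0,"wy":0,"wz":0,"dx":0,"dy":0,"dz":-0.12,"hand":1},{"wx":0,"wy":0,"wz":0,"dx":-0.065,"dy":-0.17,"dz":-0.24,"hand":1},{"wx":0,"wy":0,"wz":0,"dx":-0.065,"dy":-0.17,"dz":-0.24,"hand":1},{"wx":0,"wy":0,"wz":0,"dx":-0.065,"dy":-0.17,"dz":-0.24,"hand":1},{"wx":0,"wy":0,"wz":0,"dx":-0.065,"dy":-0.17,"dz":-0.24,"hand":1},{"wx":0,"wy":0,"wz":0,"dx":-0.065,"dy":-0.17,"dz":-0.24,"hand":1},{"wx":0,"wy":0,"wz":0,"dx":-0.065,"dy":-0.17,"dz":-0.24,"hand":1},{"wx":0,"wy":0,"wz":0,"dx":-0.065,"dy":-0.17,"dz":-0.24,"hand":1},{"wx":0,"wy":0,"wz":0,"dx":-0.065,"dy":-0.17,"dz":-0.24,"hand":1},{"wx":0,"wy":0,"wz":0,"dx":-0.065,"dy":-0.17,"dz":-0.24,"hand":1},{"wx":0,"wy":0,"wz":0,"dx":-0.065,"dy":-0.17,"dz":-0.24,"hand":1}]'
python3 - <<'E'
from h import *
J=dict(blue=(.438,.0755),green=(.6175,.2147),red=(.592,.0035),yellow=(.432,.276))
report("wrist",jar=J,tag="w6"); im,P=report("top",jar=J); print("vase",P[203,369])
E
```

```text
time: 20.07
tool_pos: [0.4359, 0.2759, 0.0411]
tool_rot: [0.001, 0.002, 1.0, 0.0]
contact_force: [-0.3, -0.9, -0.8]
gripper_width: 0.544
time: 21.65
tool_pos: [0.4982, 0.1072, 0.2781]
tool_rot: [-0.002, 0.0, 1.0, 0.0]
contact_force: [-0.0, 0.8, 0.3]
gripper_width: 0.999
wrist jar blue [0.4382 0.0741 0.0612] [0.438  0.0744] 0.024521604180336 1446
wrist jar green [0.6174 0.2137 0.0607] [0.6154 0.2118] 0.024606328457593918 870
wrist jar red [0.5937 0.0026 0.0611] [0.5924 0.0037] 0.02446775510907173 979
wrist jar yellow [0.4355 0.2752 0.0608] [0.4352 0.2741] 0.024691393598914146 1152
wrist well blue [0.4375 0.0752] [0.0209 0.9998] [0.1356 0.0824] 0.01976236380204227 floor [0.4269 0.0904 0.0054] 168
wrist well green [0.6172 0.2143] [0.1259 0.992 ] [0.1359 0.0832] 0.0193020393007646 floor [0.6046 0.2103 0.006 ] 206
wrist well red [0.5925 0.0034] [-0.1617  0.9868] [0.0824 0.1356] 0.019917574171473773 floor [0.5803 0.0102 0.0061] 238
wrist well yellow [0.4322 0.2763] [-0.1268  0.9919] [0.082  0.1366] 0.01952942091625179 floor [0.4222 0.2638 0.0058] 221
top jar blue [0.4396 0.073  0.0638] [0.4396 0.0673] 0.02348431572318077 154
top jar green [0.6193 0.2141 0.0635] [0.6192 0.2143] 0.024454355239868164 229
top jar red [0.5946 0.0031 0.0635] [0.5947 0.003 ] 0.023876074701547623 216
top jar yellow [0.4361 0.2862 0.063 ] [0.436  0.2898] 0.021191703155636787 72
top well blue [0.4115 0.0568] [0.9998 0.0198] [0.0815 0.0494] 0.021253928904398478 floor [0.404  0.0571 0.004 ] 78
top well green [0.6186 0.2148] [0.1261 0.992 ] [0.1364 0.0818] 0.022524539252541387 floor [0.6096 0.2028 0.0071] 48
top well red [0.5935 0.004 ] [-0.1693  0.9856] [0.0822 0.1354] 0.02257410939969151 floor [0.5776 0.007  0.0072] 42
top well yellow [0.4009 0.3281] [0.9918 0.1276] [0.0817 0.0774] 0.023474622422622327 floor [0.3829 0.3243 0.0021] 42
vase [ 0.5842 -0.2213  0.1194]
```

View pics/w6.png

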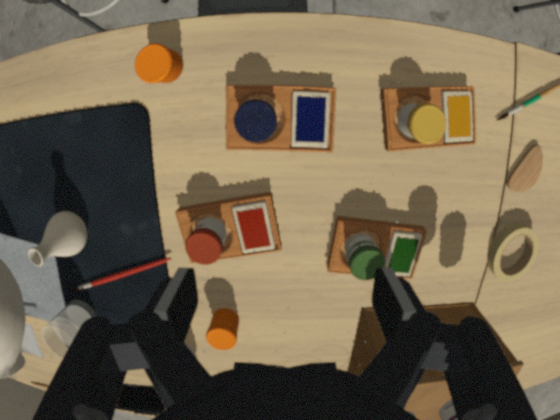

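The picture shows each jar standing upright in the block of its own colour: blue (257,121), yellow (427,122), red (205,245) and green (365,262). The vase is still standing at (65,235). In the wrist view the jars are within about 4 mm of their well axes, and their tops are at 0.061 m.

```bash
python3 -c "
from plant import job; print(job.job_done())"
```

```text
the job is handed in; nothing more can be done
None
```

All four jars now stand upright in the wells of their own colour. I handed the job in about 22 s into the 104 s allowed. I moved blue first (out of the red well), then green (out of the yellow well), then red and yellow from the mat, gripping each across the lid.

The last wrist view gave these distances from each jar to its well axis, against a limit of 10 mm:

| Jar | Distance from well axis |
|---|---|
| Blue | about 1.3 mm |
| Green | about 0.6 mm |
| Red | about 1.4 mm |
| Yellow | about 3.5 mm |

- **Height:** all four lid tops are at about 0.061 m. A jar fully down in its well should read 0.062 m.
- **Vase:** it is still standing, within about 1 mm of where it was at the start.
- **Robot:** the open gripper was held clear at a height of 0.28 m when I handed in.

- **Disagreements:** the top camera read heights about 2 mm higher than the wrist camera throughout. In its last picture the arm hid part of the blue and yellow blocks, so its figures for those two wells, and for the yellow jar, could not be used. I relied on the wrist view for them.
- **Refused move:** the first move command was refused because its rows left out some values; nothing moved.

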